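# Fetch the cam key from its bin and lock the bracket in the jig

## Task

Open only the orange-lidded bin of the parts row, leaving the others shut, take out the cam key and stand it upright in the slot of the jig's cam lock, down on its shoulder, and let go of it before any turning. Then take the key again the other way, across the blade so that the fingers clear the two guard pins, turn the cam clockwise with it as far as it goes so the orange tongue locks over the bracket, and leave the key standing in the slot. The orange lid may stay open; leave the silicone pot, clamp, dowel and hex keys where they lie.

Things in the scene. Friction and masses are not known exactly. Their poses are not given: they have to be found in the camera images.
- rail: thin aluminium plate 130 x 280 x 6 mm, fixed, that carries the row of four grey bins along its y axis at 64 mm pitch (order of colours varies); origin at the centre of its underside on the table; its -x side is the front, where the lid tabs stick out
- bin_orange: grey bin under the orange lid, fixed: outside 106 (x) x 60 (y) x 64 mm high, 100 x 54 mm inside; origin at the centre of its underside, 6 mm above the table, axes as the rail's. A black cradle inside, top 17 mm above the origin, holds the key's blade in a slot along x. Fingers fit beside the key only along x, opened at most 95 mm over their backs
- lid_orange (a joint): angle of the orange lid: 0 shut, grows as its front edge swings up and over to the far side, stop at 2.8 rad. 40 g, no catch or spring: below 1.57 rad it falls shut, beyond 1.6 rad it falls open, lying back behind the bin
- orange_tab (a point): grip point in the orange lid's tab, which has the lid's colour, is 14 mm wide (y), 8 mm thick (z) and sticks out 30 mm forward from the lid's front edge. The point is 20 mm from that edge, 126 mm from the hinge, 72 mm above the table when shut. Pinch it from above across y, fingers about 30 mm open (the next tab is 64 mm away). Axes turn with the lid
- lid_blue (a joint): angle of the blue lid: 0 shut, grows as its front edge swings up and over to the far side, stop at 2.8 rad. 40 g, no catch or spring: below 1.57 rad it falls shut, beyond 1.6 rad it falls open, lying back behind the bin
- blue_tab (a point): grip point in the blue lid's tab, which has the lid's colour, is 14 mm wide (y), 8 mm thick (z) and sticks out 30 mm forward from the lid's front edge. The point is 20 mm from that edge, 126 mm from the hinge, 72 mm above the table when shut. Pinch it from above across y, fingers about 30 mm open (the next tab is 64 mm away). Axes turn with the lid
- lid_green (a joint): angle of the green lid: 0 shut, grows as its front edge swings up and over to the far side, stop at 2.8 rad. 40 g, no catch or spring: below 1.57 rad it falls shut, beyond 1.6 rad it falls open, lying back behind the bin
- green_tab (a point): grip point in the green lid's tab, which has the lid's colour, is 14 mm wide (y), 8 mm thick (z) and sticks out 30 mm forward from the lid's front edge. The point is 20 mm from that edge, 126 mm from the hinge, 72 mm above the table when shut. Pinch it from above across y, fingers about 30 mm open (the next tab is 64 mm away). Axes turn with the lid
- lid_yellow (a joint): angle of the yellow lid: 0 shut, grows as its front edge swings up and over to the far side, stop at 2.8 rad. 40 g, no catch or spring: below 1.57 rad it falls shut, beyond 1.6 rad it falls open, lying back behind the bin
- yellow_tab (a point): grip point in the yellow lid's tab, which has the lid's colour, is 14 mm wide (y), 8 mm thick (z) and sticks out 30 mm forward from the lid's front edge. The point is 20 mm from that edge, 126 mm from the hinge, 72 mm above the table when shut. Pinch it from above across y, fingers about 30 mm open (the next tab is 64 mm away). Axes turn with the lid
- orange_hinge (a point): hinge axis of the orange lid (along the bin's y), at the top of the bin's far (+x) edge, 53 mm from the bin's centre and 70 mm above the table, middle of the lid's width; fixed
- key: cam key: black upright square grip 26 x 26 x 40 mm, 50 to 100 g, orange stripe on top along the blade. Steel blade below: 20 mm long (x), 4 mm thick (y), 10 mm deep, tip 16 x 2 mm. Origin: centre of the shoulder (grip's underside), z up. Starts standing in the orange bin up to 7 mm off its centre along the bin's x, blade along that x. With the blade in a slot it stands by itself on its shoulder
- jig: aluminium clamping jig, fixed: plate 150 (x) x 110 (y) x 12 mm with a brass cam lock; origin on the cam's vertical axis, at the plate's underside. A dark steel angle bracket lies at its +x side: foot from x = 36 to 91 mm, upright flange at x = 88 mm, 62 mm high above the table
- pin_a (a point): top of a steel guard pin, 10 mm thick, 68 mm above the table, at (23, -23) mm in jig axes, 33 mm from the cam's axis. The two pins leave fingers room along the jig's x and y and in the quarters between +x and +y and between -x and -y, not in the other two
- pin_b (a point): top of the other guard pin, alike, at (-23, 23) mm in jig axes
- cam (a joint): turn of the cam lock: 0 open (slot along the jig's x, orange tongue towards the jig's +y), grows clockwise seen from above to its stop at 1.4 rad, tongue over the bracket's foot. It starts at 0 to 0.12 rad, is stiff (about 0.06 N m) and stays where it is left
- cam_slot (a point): centre of the slot's mouth on the flat top of the brass cam (40 mm square), 32 mm above the table; x along the slot, z up; turns with the cam. Slot 24 mm long, 7 mm wide, 12 mm deep, so the key has about 0.15 rad of play in it
- pot: silicone pot, a jar 72 mm across and 95 mm high with a red twist cap; origin at the centre of its underside; bystander
- clamp: orange plastic bar clamp lying flat, about 150 by 150 mm, 26 mm high; origin on its underside; bystander
- dowel: light wooden dowel lying flat, 16 mm thick, 140 mm long along its x; origin under its middle; bystander
- hexset: chrome hex keys in a red holder lying flat, about 90 by 80 mm, 32 mm high; origin under the holder; bystander

How it is judged:
By the outcome, as a careful person would: the job done as asked, in the order asked, and still so for the second after the job is handed in, with the robot touching nothing.
It also fails if it takes over 70 s, if anything falls off the work surface, if the arm or the gripper's body presses on something with over 40 N, if the wrist force passes 120 N, or if a joint passes its speed limit or range.

## Robot

A 6-joint arm with a two-finger parallel gripper is mounted at the origin on the work surface. World frame = base frame: x ahead of the robot, y to its left, z up, the work surface at z = 0. Lengths are in m, angles in rad, forces in N, time in s.
With the tool pointing down it reaches from about 0.375 to 0.9 m from the base axis. Payload 3.1 kg.
Tool frame: the origin (TCP) lies at the very end of the fingers, on their centre line; the grasp point (between the pads) lies 19 mm behind it (grip_depth is the distance from the TCP to the grasp point, in m); z points along the fingers, y is the line along which they close (so a half turn about z gives the same grasp; the last joint's range is limited). The gripper opens to 85 mm and grips with 20 to 120 N. Pads are 22 mm wide; open, the fingers measure 114 mm over their backs; the gripper's body (76 mm by 85 mm) begins 54 mm behind the grasp point. The pads swing forward as they close: fully open they stand 13 mm farther back than shut.
Start: joints at [1.161, 0.527, 1.433, -0, 1.181, -0.178], TCP at [0.144, 0.608, 0.231] pointing down, gripper open.
Joint ranges: [-3.08, 3.08], [-0.75, 2.2], [0.22, 2.44], [-1.43, 4.57], [0, 2.65], [-2.85, 2.85]. Speed limits (rad/s): [2.79, 2.79, 3.14, 3.14, 3.14, 3.14].

## Interface

Orientations are given as a unit quaternion [x, y, z, w].
In Python, from station import * gives the robot as it stands.
- The arm moves only by the tool apply_moves, never from a script. Its argument "plan" is a list of rows, each a list of 7 numbers: the shift along the tool's x, y, z in m, then the turn, a rotation vector about the tool's x, y, z in rad, then the gripper command: -1 is fully open, 1 is shut, values between are in proportion. In form: [[dx, dy, dz, wx, wy, wz, jaw], ...]. A call has 1 to 8 rows; each row shifts and turns the commanded pose from where the row before left it, along the tool's axes as they then stand; what a row does not reach is not made up. A row lasts 1/8 s, in which the tool goes at most 62.5 mm and 10.7 degrees, less where a joint would pass 70% of its speed; a pose out of reach is approached as far as the arm can. A call is refused whole if a number of a shift passes 0.0625 or a number of a turn 0.188, either way. A call with a gripper value outside its range is refused whole. The fingers move at their own pace and stop on an object; "force" is the grip in N (left out, the last holds). Time passes only in rows, so rows that do not move let the fingers close. It gives the time, the measured TCP pose, the force, the opening and the grip force at its end, in the units of the state.
- sense(): the state, without advancing time (a new reading comes with each control period).
- snapshot(name): name is "side" or "top" or "wrist"; returns the picture (480x640x3 uint8, red, green, blue); there is no depth.
- calibration(name): a dict with "camera_matrix" (3x3 intrinsics, pixels), "R" (3x3) and "t" (3): a world point X has camera coordinates R X + t; the wrist camera has in their place "mount" (4x4, takes a point from camera to tool coordinates, whose origin is the TCP and whose axes are the flange's). Camera axes: x right, y down, z forward; pixel columns grow to the right and rows downward; lengths in m; the calibration is good to about 2 mm. A picture is of the moment at which its call begins: read the wrist's pose just before it. calibration takes no time and is no camera call.
- sign_off(): hands the job in; it is judged then, once.
The state is a dict: "t": time; "q": joint angles; "qd": joint speeds; "tau": joint torques, N m; "tcp_pos": TCP position; "tool_rot": TCP orientation; "force": force on the tool from outside, world axes, zero at the start; "ft_torque": the same for the moment, N m; "finger_gap": opening from 0.0 (shut) to 1.0 (fully open); "gripper_force": force on a finger pad.
Only numpy, scipy, OpenCV 4.12 (cv2) and the standard library are available. Lean on these libraries where they do the work, as an engineer would, in place of code of your own. Each camera call takes 0.05 s, during which the arm holds its last target. There are 200 camera calls.

## Working session

There is one attempt and no reset: what is moved stays moved. The work goes in short steps, Python scripts to look and compute and a tool call to move; the robot and the scene stay as the last step left them, time stands still between calls to the robot, and variables do not carry over. Pictures are saved under pics/ and viewed, at most 10 in all, crops included, and the job is handed in when it is done.

Besides the shell and the picture viewer there is one more tool, called after "Emit:" as name(argument=value, ...) on one line, values as JSON. apply_moves: Moves the arm, as the interface text tells. Its arguments: {"type":"object","properties":{"plan":{"type":"array"},"force":{"type":"number"}},"required":["plan"]}

```bash
mkdir -p pics; ls; python3 - <<'E'
from station import *
import cv2,numpy as np
for n in("top","side"):
    im=snapshot(n); cv2.imwrite(f"pics/{n}0.png",im[:,:,::-1])
    c=calibration(n);print(n,{k:np.round(v,4).tolist() for k,v in c.items()})
c=calibration("wrist");print({k:np.round(v,4).tolist() for k,v in c.items()})
s=sense();print(s)
E
```

```text
pics
top {'camera_matrix': [[437.7663, 0.0, 315.5178], [0.0, 437.7663, 246.865], [0.0, 0.0, 1.0]], 'R': [[-0.0195, -0.9996, 0.0207], [-0.9969, 0.0178, -0.077], [0.0766, -0.0221, -0.9968]], 't': [0.046, 0.5756, 1.0289]}
side {'camera_matrix': [[436.0407, 0.0, 326.9497], [0.0, 436.0407, 241.8128], [0.0, 0.0, 1.0]], 'R': [[0.947, -0.3212, 0.0084], [-0.2134, -0.6484, -0.7307], [0.2401, 0.6902, -0.6826]], 't': [-0.5607, 0.1956, 0.8016]}
{'camera_matrix': [[372.1145, 0.0, 322.5328], [0.0, 372.1145, 241.7029], [0.0, 0.0, 1.0]], 'mount': [[-0.0002, -0.9656, -0.2602, 0.0666], [1.0, -0.0002, -0.0, -0.0005], [-0.0001, -0.2602, 0.9656, -0.1426], [0.0, 0.0, 0.0, 1.0]]}
{'t': 0.1, 'q': array([ 1.16049099e+00,  5.28393035e-01,  1.43376284e+00, -6.00704873e-06,
        1.18142902e+00, -1.78506274e-01]), 'qd': array([-0.00036186, -0.00114514, -0.00182127, -0.00089658,  0.00224878,
        0.0010714 ]), 'tau': array([-7.99266691e-04, -4.43305743e+01, -1.78585446e+01, -2.57683332e-04,
        3.87923777e-03,  1.03963611e-06]), 'tcp_pos': array([0.14329542, 0.60768763, 0.2304229 ]), 'tool_rot': array([ 1.15639039e-01,  9.93290804e-01, -9.54069271e-04, -2.86387837e-04]), 'force': array([ 0.36435285, -0.10082551,  0.48528257]), 'ft_torque': array([ 0.0249386 , -0.00538317, -0.06418621]), 'gripper_force': 0.0, 'finger_gap': 0.9999854169689244}
```

View pics/top0.png

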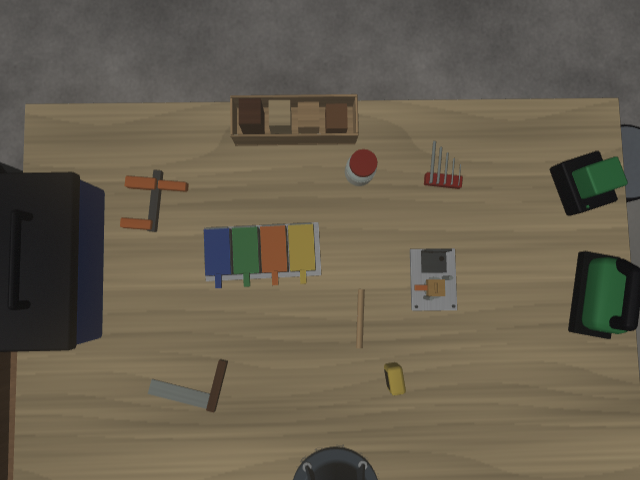

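View pics/side0.png

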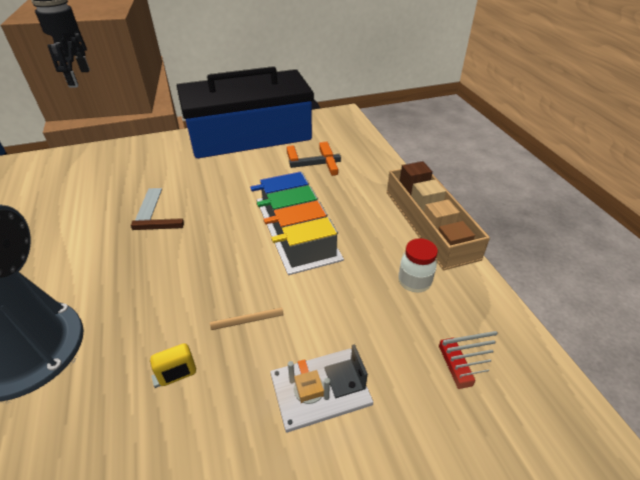

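```bash
cat > h.py <<'E'
from station import *
import cv2,numpy as np
from scipy.spatial.transform import Rotation as Ro
def cam(n,s=None):
    c=calibration(n);K=np.array(c["camera_matrix"])
    if n!="wrist": return K,np.array(c["R"]),np.array(c["t"])
    M=np.array(c["mount"]);s=s or sense();T=np.eye(4);T[:3,:3]=Ro.from_quat(s["tool_rot"]).as_matrix();T[:3,3]=s["tcp_pos"]
    W=np.linalg.inv(T@M);return K,W[:3,:3],W[:3,3]
def ray(C,uv,z):
    K,R,t=C;d=R.T@np.linalg.inv(K)@np.array([uv[0],uv[1],1.]);o=-R.T@t
    return o+d*(z-o[2])/d[2]
def proj(C,X):
    K,R,t=C;p=K@(R@np.asarray(X,float)+t);return p[:2]/p[2]
def hsv(im,lo,hi):
    return cv2.inRange(cv2.cvtColor(im,cv2.COLOR_RGB2HSV),np.array(lo),np.array(hi))
def blobs(m,amin=30):
    n,l,st,c=cv2.connectedComponentsWithStats(m)
    return [(st[i,4],c[i].round(1),st[i,:4],l==i) for i in range(1,n) if st[i,4]>amin]
def to(p,yaw,grasp=0.0):
    """shift in tool axes from measured pose to TCP target p; tool down, tool y=Rz(yaw) y"""
    s=sense();R=Ro.from_quat(s["tool_rot"])
    G=Ro.from_matrix(np.array([[-np.cos(yaw),-np.sin(yaw),0],[-np.sin(yaw),np.cos(yaw),0],[0,0,-1]]).T.T)
    print("shift(now axes)",R.inv().apply(np.array(p)-s["tcp_pos"]).round(4),"turn",(R.inv()*G).as_rotvec().round(4),"shift(goal axes)",G.inv().apply(np.array(p)-s["tcp_pos"]).round(4))
E
cat > m.py <<'E'
from h import *
im=cv2.imread("pics/top0.png")[:,:,::-1].copy();C=cam("top")
for nm,lo,hi in(("orange",(4,120,80),(14,255,255)),("blue",(108,120,40),(125,255,255)),("green",(55,100,40),(75,255,255)),("yellow",(20,130,100),(30,255,255))):
    for b in blobs(hsv(im,lo,hi),40): print(nm,b[:3])
# lids: corner of bounding rects & tabs
    
E
python3 m.py
```

```text
orange (np.int32(365), array([139.8, 182.4]), array([124, 176,  32,  14], dtype=int32))
orange (np.int32(263), array([171.6, 185.2]), array([158, 180,  29,  11], dtype=int32))
orange (np.int32(307), array([135.2, 223.3]), array([120, 218,  32,  12], dtype=int32))
orange (np.int32(1238), array([273.2, 250.6]), array([260, 226,  27,  59], dtype=int32))
orange (np.int32(65), array([421., 287.]), array([415, 285,  13,   5], dtype=int32))
blue (np.int32(1154), array([217. , 253.3]), array([204, 229,  26,  59], dtype=int32))
green (np.int32(1494), array([598.9, 177.6]), array([572, 157,  55,  42], dtype=int32))
green (np.int32(2553), array([603.1, 294.9]), array([582, 257,  45,  77], dtype=int32))
yellow (np.int32(1187), array([301.3, 249.3]), array([288, 225,  27,  58], dtype=int32))
yellow (np.int32(388), array([395.3, 380.2]), array([384, 366,  21,  29], dtype=int32))
```

```bash
python3 - <<'E'
import cv2,numpy as np
a=cv2.imread("pics/top0.png")
x=cv2.resize(a[215:300,195:330],None,fx=4,fy=4,interpolation=cv2.INTER_CUBIC)
y=cv2.resize(a[240:320,400:470],None,fx=5,fy=5,interpolation=cv2.INTER_CUBIC)
o=np.zeros((600,800,3),np.uint8);o[:340,:540]=x;cv2.imwrite("pics/c1.png",o[:340,:540]);cv2.imwrite("pics/c2.png",y)
E
```

```text
(no output)
```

View pics/c2.png

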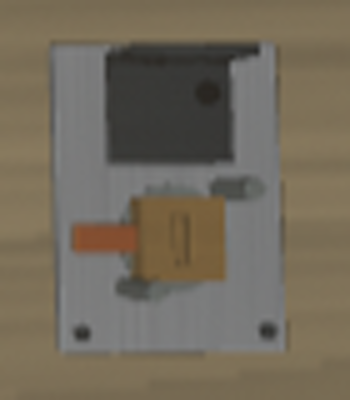

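The jig lies nearly square to the world. Cam centre is near top pixel (436,288), the slot points away from the robot, and the pins are at about (450,277) and (424,297).

```bash
cat >> m.py <<'E'
print("---")
from h import *
def mb(c,lo,hi,i):return [b for b in blobs(hsv(im,lo,hi),100) if abs(b[1][0]-i)<12 and 220<b[1][1]<280][0]
T=[]
for nm,lo,hi,i in(("blue",(108,120,40),(125,255,255),217),("orange",(4,120,80),(14,255,255),273),("yellow",(20,130,100),(30,255,255),301)):
    m=mb(C,lo,hi,i)[3]
    ys,xs=np.nonzero(m)
    # front tab pixels: rows where width <12
    rows=[r for r in range(ys.min(),ys.max()+1) if 3<(ys==r).sum()<12 and r>ys.mean()]
    k=np.isin(ys,rows); tab=ray(C,(xs[k].mean(),ys[k].mean()),.076)
    k2=(ys<rows[0])&(ys>ys.min()+2); lid=ray(C,(xs[k2].mean(),ys[k2].mean()),.074)
    print(nm,rows[0],rows[-1],"tab",tab.round(4),"lid",lid.round(4)); T.append((tab,lid))
d=T[2][0]-T[0][0];print("pitch",np.linalg.norm(d),"yaw tabs",np.arctan2(d[0],-d[1]))
d=T[2][1]-T[0][1];print("pitch",np.linalg.norm(d),"yaw lids",np.arctan2(d[0],-d[1]))
z0=lambda u,v,z:ray(C,(400+u/5,240+v/5),z).round(4)
print("slot",z0(180,240,.032),z0(181,214,.032),z0(181,265,.032),"pins",z0(252,187,.068),z0(125,287,.068))
print("corners",z0(52,43,.012),z0(272,43,.012),z0(284,350,.012),z0(60,352,.012))
E
python3 m.py | sed -n '/---/,$p'
```

```text
---
blue 275 287 tab [0.4992 0.2578 0.076 ] lid [0.5631 0.2603 0.074 ]
orange 272 284 tab [0.504  0.1314 0.076 ] lid [0.5671 0.1328 0.074 ]
yellow 271 282 tab [0.5058 0.067  0.076 ] lid [0.5683 0.069  0.074 ]
pitch 0.19089830644830988 yaw tabs 0.0345340547860137
pitch 0.19134726695598797 yaw lids 0.02733685996739356
slot [ 0.4726 -0.2485  0.032 ] [ 0.4849 -0.2495  0.032 ] [ 0.4608 -0.2485  0.032 ] pins [ 0.497  -0.2721  0.068 ] [ 0.4525 -0.2117  0.068 ]
corners [ 0.5688 -0.1957  0.012 ] [ 0.5668 -0.3035  0.012 ] [ 0.4184 -0.3027  0.012 ] [ 0.4197 -0.1942  0.012 ]
```

```bash
sed -i 's/\.T\.T)/)/' h.py; python3 -c "
from h import *
to([.5,.131,.2],.03)"
```

```text
shift(now axes) [-0.4567 -0.3819  0.031 ] turn [-0.0019 -0.0006 -0.2618] shift(goal axes) [-0.3422 -0.4872  0.0304]
```

Emit:
apply_moves(plan=[[-0.0457, -0.0382, 0.003, 0, 0, 0, 0.29], [-0.0457, -0.0382, 0.003, 0, 0, 0, 0.29], [-0.0457, -0.0382, 0.003, 0, 0, 0, 0.29], [-0.0457, -0.0382, 0.003, 0, 0, 0, 0.29], [-0.0457, -0.0382, 0.003, 0, 0, 0, 0.29], [-0.0457, -0.0382, 0.003, 0, 0, 0, 0.29], [-0.0457, -0.0382, 0.003, 0, 0, 0, 0.29], [-0.0457, -0.0382, 0.003, 0, 0, 0, 0.29]], force=30)

```text
t: 1.1
tcp_pos: [0.43, 0.2252, 0.2071]
tool_rot: [0.116, 0.993, 0.0, -0.0]
force: [0.6, 0.6, 0.1]
finger_gap: 0.355
gripper_force: 0.0
```

Emit:
apply_moves(plan=[[-0.0457, -0.0382, 0.003, 0, 0, 0, 0.29], [-0.0457, -0.0382, 0.003, 0, 0, 0, 0.29], [0, 0, 0, 0, 0, -0.131, 0.29], [0, 0, 0, 0, 0, -0.131, 0.29], [0, 0, 0, 0, 0, 0, 0.29]])

```text
t: 1.72
tcp_pos: [0.5003, 0.1312, 0.2009]
tool_rot: [-0.014, 1.0, -0.0, -0.001]
force: [0.7, -0.4, -0.9]
finger_gap: 0.355
gripper_force: 0.0
```

```bash
python3 - <<'E'
from h import *
s=sense();C=cam("wrist",s);im=snapshot("wrist");cv2.imwrite("pics/w1.png",im[:,:,::-1])
print(s["t"],s["tcp_pos"],s["finger_gap"])
np.set_printoptions(suppress=True)
for b in blobs(hsv(im,(4,120,60),(14,255,255)),100): print(b[:3], ray(C,b[1],.076))
to([.5,.131,.2],.03)
E
```

```text
1.725 [0.50031841 0.1311912  0.20091774] 0.3554395362707647
(np.int32(9590), array([321.3, 308.6]), array([283, 216,  77, 162], dtype=int32)) [0.55981198 0.13164963 0.076     ]
(np.int32(632), array([628.4, 363.9]), array([614, 347,  26,  32], dtype=int32)) [0.6019755  0.38366581 0.076     ]
shift(now axes) [ 0.0003 -0.0004  0.001 ] turn [-0.     -0.0007 -0.0021] shift(goal axes) [ 0.0003 -0.0004  0.001 ]
```

View pics/w1.png

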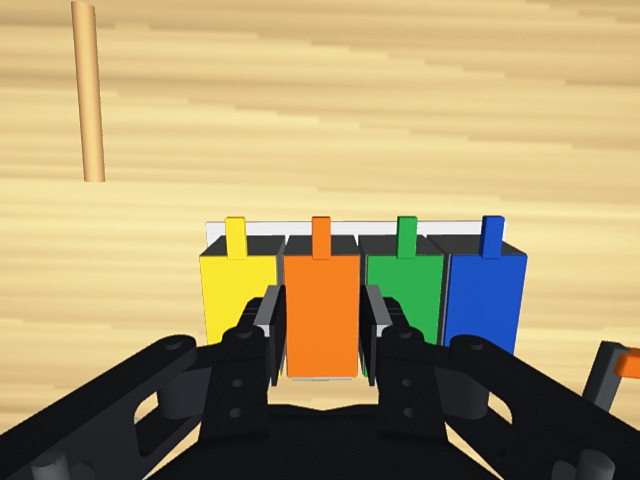

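```bash
cat > w.py <<'E'
from h import *
np.set_printoptions(suppress=True,precision=4)
s=sense();C=cam("wrist",s);im=cv2.imread("pics/w1.png")[:,:,::-1].copy()
P=[]
for nm,lo,hi in(("orange",(4,120,60),(14,255,255)),("blue",(105,120,40),(125,255,255)),("green",(55,100,40),(75,255,255)),("yellow",(22,170,120),(30,255,255))):
    b=max(blobs(hsv(im,lo,hi),100),key=lambda b:b[0]);ys,xs=np.nonzero(b[3])
    w=np.array([(ys==r).sum() for r in range(ys.min(),ys.max()+1)]);r0=ys.min();e=r0+np.argmax(w>40)
    f=lambda r:xs[ys==r].mean()
    A=ray(C,(f(r0+8),r0),.076);B=ray(C,(f(e-3),e),.074);T=ray(C,(np.mean([f(r) for r in range(r0+3,e-3)]),(r0+e)/2),.076)
    print(nm,r0,e,"tip",A,"edge",B,"tabmid",T,"len",A-B);P.append(T)
d=P[1]-P[3];print("pitch",np.linalg.norm(d)/3,"yaw",np.arctan2(-d[0],d[1]))
E
python3 w.py
```

```text
orange 216 255 tip [0.4863 0.1297 0.076 ] edge [0.5167 0.1305 0.074 ] tabmid [0.5009 0.1301 0.076 ] len [-0.0304 -0.0008  0.002 ]
blue 216 254 tip [0.4828 0.2554 0.076 ] edge [0.5124 0.258  0.074 ] tabmid [0.4971 0.2563 0.076 ] len [-0.0296 -0.0026  0.002 ]
green 217 255 tip [0.4853 0.1926 0.076 ] edge [0.5149 0.1945 0.074 ] tabmid [0.4996 0.1933 0.076 ] len [-0.0297 -0.0019  0.002 ]
yellow 217 256 tip [0.4887 0.0668 0.076 ] edge [0.5192 0.0668 0.074 ] tabmid [0.5035 0.0668 0.076 ] len [-0.0305 -0.      0.002 ]
pitch 0.06321203662089328 yaw 0.033617485564814455
```

Emit:
apply_moves(plan=[[0.004, 0.001, 0.05, 0, 0, 0, 0.29], [0, 0, 0.05, 0, 0, 0, 0.29], [0, 0, 0.03, 0, 0, 0, 0.29], [0, 0, 0.014, 0, 0, 0, 0.29], [0, 0, 0, 0, 0, 0, 1], [0, 0, 0, 0, 0, 0, 1], [0, 0, 0, 0, 0, 0, 1]], force=30)

```text
t: 2.65
tcp_pos: [0.4957, 0.1304, 0.0583]
tool_rot: [-0.016, 1.0, -0.002, -0.001]
force: [-0.9, -10.4, -0.7]
finger_gap: 0.152
gripper_force: 33.0
```

Emit:
apply_moves(plan=[[-0.0014, 0, -0.0188, 0, 0, 0, 1], [-0.0042, 0, -0.0184, 0, 0, 0, 1], [-0.0069, 0, -0.0176, 0, 0, 0, 1], [-0.0095, 0, -0.0163, 0, 0, 0, 1], [-0.0118, 0, -0.0147, 0, 0, 0, 1], [0, 0, 0, 0, 0, 0, 1]])

```text
t: 3.4
tcp_pos: [0.5334, 0.1314, 0.1459]
tool_rot: [-0.015, 1.0, -0.002, 0.004]
force: [2.2, -8.0, -2.1]
finger_gap: 0.154
gripper_force: 32.5
```

Low forces; continue.

Emit:
apply_moves(plan=[[-0.0139, 0, -0.0128, 0, 0, 0, 1], [-0.0156, 0, -0.0106, 0, 0, 0, 1], [-0.017, 0, -0.0081, 0, 0, 0, 1], [-0.0181, 0, -0.0055, 0, 0, 0, 1], [-0.0187, 0, -0.0027, 0, 0, 0, 1], [-0.0189, 0, 0, 0, 0, 0, 1], [-0.0187, 0, 0.0029, 0, 0, 0, 1], [0, 0, 0, 0, 0, 0, 1]])

```text
t: 4.4
tcp_pos: [0.6528, 0.1352, 0.182]
tool_rot: [-0.015, 1.0, -0.002, 0.002]
force: [0.2, -6.5, 3.6]
finger_gap: 0.154
gripper_force: 32.1
```

```bash
python3 - <<'E'
from h import *
im=snapshot("side");cv2.imwrite("pics/s2.png",cv2.resize(im[60:300,180:420,::-1],None,fx=2,fy=2))
E
```

```text
(no output)
```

View pics/s2.png

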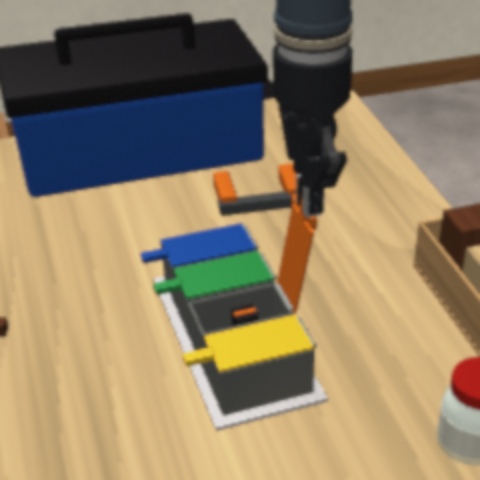

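The lid is held past vertical and the key's orange stripe shows in the bin at crop (244,313). Next I release, rise, move over the bin and turn the gripper across.

Emit:
apply_moves(plan=[[0, 0, 0, 0, 0, 0, 0.29], [0, 0, 0, 0, 0, 0, 0.29], [0, 0, -0.03, 0, 0, 0, 0.29], [0, 0, -0.03, 0, 0, 0, -0.08], [0.04, 0, 0, 0, 0, 0.18, -0.08]])

```text
t: 5.08
tcp_pos: [0.6148, 0.1364, 0.2432]
tool_rot: [0.077, 0.997, 0.001, 0.005]
force: [-0.1, 0.5, -0.1]
finger_gap: 0.541
gripper_force: 0.0
```

```bash
python3 - <<'E'
from h import *
s=sense();print(s["q"].round(3),s["t"],s["force"])
to([.57,.132,.21],-1.537)
E
```

```text
[ 4.100e-02  5.180e-01  1.415e+00  1.000e-03  1.199e+00 -1.375e+00] 5.075 [-0.06516411  0.484507   -0.07453281]
shift(now axes) [ 0.0439 -0.0114  0.0327] turn [0.009  0.0063 1.3822] shift(goal axes) [-0.0029 -0.045   0.0332]
```

Emit:
apply_moves(plan=[[0.044, -0.0114, 0.033, 0, 0, 0.17, -0.08], [0, 0, 0, 0, 0, 0.18, -0.08], [0, 0, 0, 0, 0, 0.18, -0.08], [0, 0, 0, 0, 0, 0.18, -0.08], [0, 0, 0, 0, 0, 0.18, -0.08], [0, 0, 0, 0, 0, 0.18, -0.08], [0, 0, 0, 0.009, 0.006, 0.18, -0.08], [0, 0, 0, 0, 0, 0.132, -0.08]])

```text
t: 6.08
tcp_pos: [0.5657, 0.1318, 0.2072]
tool_rot: [0.695, 0.719, -0.002, -0.005]
force: [0.2, -0.4, -0.4]
finger_gap: 0.537
gripper_force: 0.0
```

Emit:
apply_moves(plan=[[0, 0, 0, 0, 0, 0, -0.08]])

```text
t: 6.2
tcp_pos: [0.5656, 0.1317, 0.2071]
tool_rot: [0.692, 0.721, -0.002, -0.005]
force: [0.0, 0.7, 0.3]
finger_gap: 0.536
gripper_force: 0.0
```

```bash
python3 - <<'E'
from h import *
np.set_printoptions(suppress=True,precision=4)
s=sense();C=cam("wrist",s);im=snapshot("wrist");cv2.imwrite("pics/w2.png",im[:,:,::-1])
print(s["q"].round(3),s["t"],s["tcp_pos"])
for b in blobs(hsv(im,(4,120,60),(16,255,255)),60):
    r=cv2.minAreaRect(np.argwhere(b[3])[:,::-1].astype(np.float32));bx=cv2.boxPoints(r)
    print(b[:3], ray(C,b[1],.063),[ray(C,p,.063)[:2] for p in bx])
to([.57,.132,.21],-1.537)
E
```

```text
[ 0.034  0.5    1.565  0.005  1.086 -0.009] 6.2 [0.5656 0.1317 0.2071]
(np.int32(642), array([11.9, 47.2]), array([ 0, 31, 26, 34], dtype=int32)) [0.3386 0.253  0.063 ] [array([0.3241, 0.2476]), array([0.3321, 0.2632]), array([0.3531, 0.2579]), array([0.3453, 0.2422])]
(np.int32(19909), array([533.2, 255.7]), array([399, 120, 241, 296], dtype=int32)) [0.7327 0.1163 0.063 ] [array([0.6159, 0.2151]), array([0.7901, 0.2221]), array([ 0.8551, -0.0285]), array([ 0.6396, -0.0391])]
(np.int32(315), array([338.3, 228.1]), array([321, 224,  35,  10], dtype=int32)) [0.5756 0.1322 0.063 ] [array([0.5619, 0.1349]), array([0.5886, 0.136 ]), array([0.5891, 0.1288]), array([0.5622, 0.1276])]
(np.int32(83), array([576.4, 359.7]), array([571, 342,  12,  37], dtype=int32)) [0.7871 0.0246 0.063 ] [array([0.7857, 0.0068]), array([0.7857, 0.0423]), array([0.7887, 0.0416]), array([0.7888, 0.0061])]
(np.int32(152), array([636.7, 409.7]), array([631, 389,   9,  36], dtype=int32)) [ 0.8516 -0.023   0.063 ] [array([ 0.8411, -0.002 ]), array([ 0.8481, -0.0017]), array([ 0.8575, -0.038 ]), array([ 0.8503, -0.0384])]
shift(now axes) [ 0.0002  0.0043 -0.0029] turn [-0.0099 -0.0043  0.0078] shift(goal axes) [ 0.0002  0.0043 -0.0029]
```

View pics/w2.png

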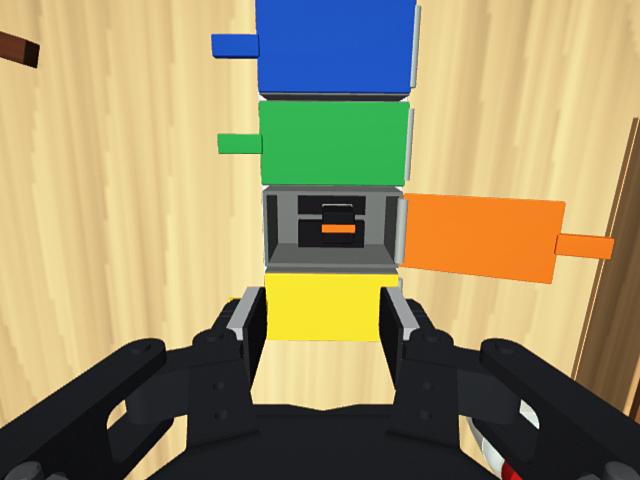

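Key stripe at pixel (338,228), so the key is at (0.576, 0.132). The lid lies open at the right and the other lids are shut. Descending on the key.

Emit:
apply_moves(plan=[[0, 0.01, 0.04, -0.01, -0.004, 0.008, -0.08], [0, 0, 0.05, 0, 0, 0, -0.08], [0, 0, 0.04, 0, 0, 0, -0.08], [0, 0, 0.025, 0, 0, 0, -0.08], [0, 0, 0, 0, 0, 0, -0.08]])

```text
t: 6.88
tcp_pos: [0.5738, 0.1318, 0.0499]
tool_rot: [0.696, 0.719, -0.002, -0.002]
force: [-0.4, 0.3, -0.4]
finger_gap: 0.537
gripper_force: 0.0
```

```bash
python3 - <<'E'
from h import *
s=sense();print(s["t"],s["tcp_pos"],s["force"])
to([.5756,.132,.029],-1.537)
E
```

```text
6.875 [0.57383437 0.13175926 0.04991221] [-0.38312306  0.25625261 -0.4403544 ]
shift(now axes) [0.0002 0.0019 0.0209] turn [-0.0049  0.     -0.0013] shift(goal axes) [0.0002 0.0018 0.0209]
```

Emit:
apply_moves(plan=[[0, 0.002, 0.021, -0.005, 0, 0, -0.08], [0, 0, 0, 0, 0, 0, -0.08], [0, 0, 0, 0, 0, 0, 1], [0, 0, 0, 0, 0, 0, 1], [0, 0, 0, 0, 0, 0, 1], [0, 0, 0, 0, 0, 0, 1]], force=40)

```text
t: 7.62
tcp_pos: [0.5784, 0.1318, 0.0324]
tool_rot: [0.696, 0.718, 0.003, 0.003]
force: [-0.4, 0.2, 6.2]
finger_gap: 0.298
gripper_force: 40.0
```

Emit:
apply_moves(plan=[[0, 0, -0.01, 0, 0, 0, 1], [0, 0, -0.03, 0, 0, 0, 1], [0, 0, -0.05, 0, 0, 0, 1], [0, 0, -0.05, 0, 0, 0, 1], [0, 0, 0, 0, 0, 0, 1]])

```text
t: 8.25
tcp_pos: [0.5799, 0.1319, 0.1758]
tool_rot: [0.696, 0.718, 0.005, 0.005]
force: [0.5, 0.1, -1.5]
finger_gap: 0.296
gripper_force: 39.5
```

```bash
python3 - <<'E'
from h import *
s=sense();print(s["q"].round(3),s["t"],s["tcp_pos"],s["force"],s["finger_gap"])
to([.473,-.2485,.17],-1.58)
E
```

```text
[ 0.036  0.549  1.576 -0.     1.001  0.005] 8.25 [0.5799311  0.13192368 0.17577519] [ 0.47361531  0.09166144 -1.50261232] 0.29616502485623614
shift(now axes) [-0.3769 -0.1188  0.004 ] turn [ 0.0153 -0.0002  0.0404] shift(goal axes) [-0.3814 -0.1034  0.0058]
```

Emit:
apply_moves(plan=[[-0.054, -0.017, -0.003, 0, 0, 0, 1], [-0.054, -0.017, -0.003, 0, 0, 0, 1], [-0.054, -0.017, -0.003, 0, 0, 0, 1], [-0.054, -0.017, -0.003, 0, 0, 0, 1], [-0.054, -0.017, -0.003, 0, 0, 0, 1], [-0.054, -0.017, -0.003, 0, 0, 0, 1], [-0.053, -0.017, -0.003, 0.015, 0, 0.04, 1], [0, 0, 0, 0, 0, 0, 1]])

```text
t: 9.25
tcp_pos: [0.4687, -0.2527, 0.1908]
tool_rot: [0.712, 0.702, -0.004, -0.003]
force: [0.1, 0.7, -1.3]
finger_gap: 0.293
gripper_force: 39.5
```

Emit:
apply_moves(plan=[[0, 0, 0, 0, 0, 0, 1]])

```text
t: 9.38
tcp_pos: [0.4686, -0.2479, 0.1904]
tool_rot: [0.711, 0.704, -0.004, -0.005]
force: [0.2, -0.3, -1.1]
finger_gap: 0.297
gripper_force: 39.5
```

```bash
python3 - <<'E'
from h import *
s=sense();C=cam("wrist",s);im=snapshot("wrist");cv2.imwrite("pics/w3.png",im[:,:,::-1])
print(s["q"].round(3),s["t"],s["tcp_pos"]);np.save("c3.npy",np.hstack([C[1],C[2][:,None]]))
to([.473,-.2485,.195],-1.58)
E
```

```text
[-0.694  0.46   1.705 -0.007  0.987 -0.68 ] 9.375 [ 0.4685643  -0.24793918  0.19041797]
shift(now axes) [-0.0011  0.0042 -0.0045] turn [-0.012  -0.0018  0.0008] shift(goal axes) [-0.0011  0.0042 -0.0045]
```

View pics/w3.png

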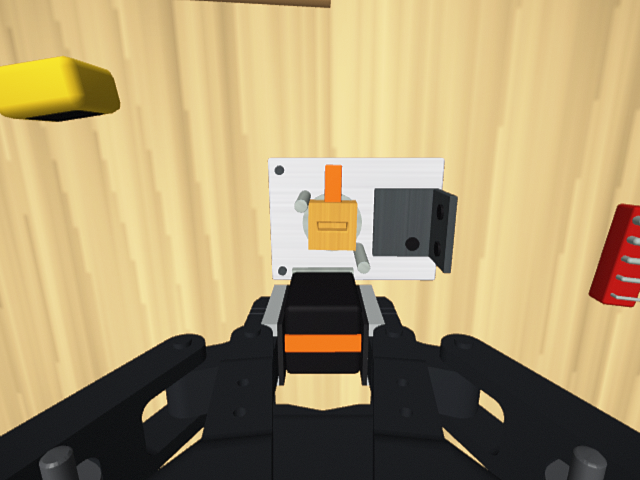

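The slot is at about (332,225) in the picture. The held key's stripe runs from about (285,343) to (362,343). Measuring both.

```bash
cat > w3.py <<'E'
from h import *
np.set_printoptions(suppress=True,precision=4)
im=cv2.imread("pics/w3.png")[:,:,::-1].copy();M=np.load("c3.npy");C=(cam("top")[0]*0+np.array(calibration("wrist")["camera_matrix"]),M[:,:3],M[:,3])
zt=.1904
for b in blobs(hsv(im,(4,120,60),(14,255,255)),100):
    r=cv2.minAreaRect(np.argwhere(b[3])[:,::-1].astype(np.float32));print("or",b[:3],r)
    if b[1][1]>300:
        print("key top",ray(C,b[1],zt+.031))
        ys,xs=np.nonzero(b[3]);f=np.polyfit(xs,ys,1);A,B=[ray(C,(x,np.polyval(f,x)),zt+.031) for x in(xs.min(),xs.max())];print(A,B,"yaw",np.arctan2(*(B-A)[1::-1]))
g=cv2.cvtColor(im,cv2.COLOR_RGB2GRAY)[202:248,310:356];g=255-g
sub=im[202:248,310:356].astype(int)
v=sub.sum(2);bg=np.median(v);m=((v<bg*.8)*255).astype(np.uint8);m[:8]=0;m[-8:]=0;m[:,:4]=0;m[:,-4:]=0
for b in blobs(m,8):
    r=cv2.minAreaRect((np.argwhere(b[3])[:,::-1]+[310,202]).astype(np.float32));bx=cv2.boxPoints(r)
    print("slot?",b[0],r,ray(C,r[0],.032)); 
    for p in bx: print(ray(C,p,.032))
E
python3 w3.py
```

```text
or (np.int32(615), array([332.8, 182.9]), array([324, 165,  18,  37], dtype=int32)) ((332.5, 183.0), (36.0, 17.0), 90.0)
or (np.int32(130), array([606.8, 246.5]), array([588, 203,  52, 101], dtype=int32)) ((611.2933959960938, 250.61798095703125), (20.554954528808594, 104.74787139892578), 20.170654296875)
or (np.int32(1477), array([322.5, 343. ]), array([284, 334,  78,  19], dtype=int32)) ((322.5, 343.0), (18.0, 77.0), 90.0)
key top [ 0.4681 -0.2477  0.2214]
[ 0.4551 -0.2477  0.2214] [ 0.481  -0.2477  0.2214] yaw -0.002191736206193805
slot? 41 ((340.5, 226.0), (8.0, 13.0), 90.0) [ 0.4806 -0.2499  0.032 ]
[ 0.4752 -0.2465  0.032 ]
[ 0.4859 -0.2466  0.032 ]
[ 0.486  -0.2533  0.032 ]
[ 0.4752 -0.2533  0.032 ]
slot? 10 ((321.9385070800781, 228.99232482910156), (8.062257766723633, 0.9922778010368347), 7.125016689300537) [ 0.4652 -0.2523  0.032 ]
[ 0.4618 -0.2523  0.032 ]
[ 0.4619 -0.2515  0.032 ]
[ 0.4685 -0.2524  0.032 ]
[ 0.4684 -0.2532  0.032 ]
```

Emit:
apply_moves(plan=[[-0.002, 0.006, 0.03, -0.012, -0.002, 0, 1], [0, 0, 0.04, 0, 0, 0, 1], [0, 0, 0.035, 0, 0, 0, 1], [0, 0, 0.02, 0, 0, 0, 1], [0, 0, 0, 0, 0, 0, 1], [0, 0, 0, 0, 0, 0, 1]])

```text
t: 10.18
tcp_pos: [0.476, -0.2503, 0.0668]
tool_rot: [0.71, 0.705, -0.0, 0.002]
force: [-0.2, -0.6, -1.5]
finger_gap: 0.299
gripper_force: 39.6
```

```bash
python3 - <<'E'
from h import *
np.set_printoptions(suppress=True,precision=4)
s=sense();C=cam("wrist",s);im=snapshot("wrist")
print(s["t"],s["tcp_pos"],s["force"])
for b in blobs(hsv(im,(4,120,60),(14,255,255)),400):print(b[1],b[2],ray(C,b[1],s["tcp_pos"][2]+.031))
to([.4743,-.2497,.06],-1.58)
E
```

```text
10.175 [ 0.476  -0.2503  0.0668] [-0.1789 -0.5641 -1.4501]
[321.1 212.2] [307 174  28  61] [ 0.475  -0.2054  0.0978]
[321.8 342.9] [284 334  78  19] [ 0.4748 -0.2499  0.0978]
shift(now axes) [ 0.0011 -0.0019  0.0072] turn [0.0033 0.0033 0.0015] shift(goal axes) [ 0.001  -0.0019  0.0072]
```

Emit:
apply_moves(plan=[[0.0004, -0.001, 0.008, 0, 0, 0, 1], [0, 0, 0.006, 0, 0, 0, 1], [0, 0, 0.004, 0, 0, 0, 1], [0, 0, 0.003, 0, 0, 0, 1], [0, 0, 0, 0, 0, 0, 1]])

```text
t: 10.85
tcp_pos: [0.4742, -0.2507, 0.0449]
tool_rot: [0.71, 0.704, -0.0, 0.001]
force: [-0.3, -0.9, -1.4]
finger_gap: 0.3
gripper_force: 39.6
```

Emit:
apply_moves(plan=[[0, 0, 0.003, 0, 0, 0, 1], [0, 0, 0.001, 0, 0, 0, 1], [0, 0, 0.001, 0, 0, 0, 1], [0, 0, 0, 0, 0, 0, 1]])

```text
t: 11.35
tcp_pos: [0.4744, -0.2508, 0.0413]
tool_rot: [0.71, 0.704, -0.0, 0.002]
force: [-1.4, 1.5, 6.4]
finger_gap: 0.299
gripper_force: 40.6
```

Emit:
apply_moves(plan=[[0, 0, 0, 0, 0, 0, -0.08], [0, 0, 0, 0, 0, 0, -0.08], [0, 0, 0, 0, 0, 0, -0.08], [0, 0, -0.015, 0, 0, 0, -0.08], [0, 0, -0.04, 0, 0, 0, -0.08], [0, 0, -0.05, 0, 0, 0, -0.08], [0, 0, -0.04, 0, 0, -0.1, -0.08]])

```text
t: 12.22
tcp_pos: [0.4744, -0.2506, 0.188]
tool_rot: [0.673, 0.739, -0.0, 0.003]
force: [0.5, -0.4, -0.5]
finger_gap: 0.541
gripper_force: 0.0
```

Emit:
apply_moves(plan=[[0, 0, 0, 0, 0, -0.184, -0.08], [0, 0, 0, 0, 0, -0.184, -0.08], [0, 0, 0, 0, 0, -0.184, -0.08], [0, 0, 0, 0, 0, -0.184, -0.08], [0, 0, 0, 0, 0, -0.184, -0.08], [0, 0, 0, 0, 0, -0.184, -0.08], [0, 0, 0, 0, 0, -0.184, -0.08], [0, 0, 0, 0, 0, -0.184, -0.08]])

```text
t: 13.22
tcp_pos: [0.4741, -0.2503, 0.1862]
tool_rot: [0.001, 1.0, -0.001, 0.001]
force: [0.3, -0.5, -0.0]
finger_gap: 0.54
gripper_force: 0.0
```

Emit:
apply_moves(plan=[[0, 0, 0, 0, 0, 0, -0.08]])

```text
t: 13.35
tcp_pos: [0.4741, -0.2504, 0.186]
tool_rot: [0.005, 1.0, -0.001, 0.001]
force: [-0.7, 0.3, 0.9]
finger_gap: 0.542
gripper_force: 0.0
```

```bash
python3 - <<'E'
from h import *
np.set_printoptions(suppress=True,precision=4)
s=sense();C=cam("wrist",s);im=snapshot("wrist");cv2.imwrite("pics/w4.png",im[:,:,::-1])
print(s["t"],s["tcp_pos"],s["force"],s["q"])
for b in blobs(hsv(im,(4,120,60),(14,255,255)),100):
    r=cv2.minAreaRect(np.argwhere(b[3])[:,::-1].astype(np.float32));print(b[1],b[2],r,ray(C,b[1],.072))
    for p in cv2.boxPoints(r):print("   ",ray(C,p,.072))
to([.4743,-.2497,.2],0)
E
```

```text
13.35 [ 0.4741 -0.2504  0.186 ] [-0.7345  0.3399  0.9496] [-0.6941  0.4685  1.7052 -0.0007  0.9641 -2.2546]
[365.4 223.1] [348 215  36  17] ((365.5, 223.0), (16.0, 35.0), 90.0) [ 0.4636 -0.2206  0.072 ]
    [ 0.4577 -0.2329  0.072 ]
    [ 0.4579 -0.2084  0.072 ]
    [ 0.4695 -0.2081  0.072 ]
    [ 0.4692 -0.2328  0.072 ]
[323.5 236.4] [319 219  10  36] ((323.5, 236.5), (35.0, 9.0), 90.0) [ 0.473  -0.2502  0.072 ]
    [ 0.4604 -0.2533  0.072 ]
    [ 0.4604 -0.247   0.072 ]
    [ 0.4861 -0.2471  0.072 ]
    [ 0.4861 -0.2536  0.072 ]
shift(now axes) [-0.0002  0.0006 -0.0141] turn [-0.0027  0.0024 -0.0109] shift(goal axes) [-0.0002  0.0006 -0.0141]
```

View pics/w4.png

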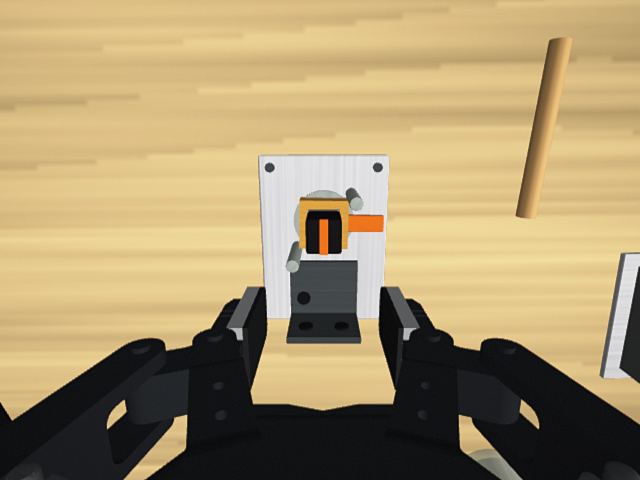

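Key stands in the slot on its shoulder at pixel (323,236), and the gripper has let go of it. The fingers now lie along the jig's y, clear of the pins. Regrasping.

Emit:
apply_moves(plan=[[0.0005, 0, 0.04, -0.002, 0.002, -0.01, -0.08], [0, 0, 0.045, 0, 0, 0, -0.08], [0, 0, 0.035, 0, 0, 0, -0.08], [0, 0, 0.02, 0, 0, 0, -0.08], [0, 0, 0, 0, 0, 0, -0.08], [0, 0, 0, 0, 0, 0, 1], [0, 0, 0, 0, 0, 0, 1], [0, 0, 0, 0, 0, 0, 1]], force=40)

```text
t: 14.4
tcp_pos: [0.4743, -0.251, 0.0463]
tool_rot: [-0.001, 1.0, -0.001, 0.001]
force: [0.4, 0.4, 3.5]
finger_gap: 0.294
gripper_force: 40.4
```

```bash
python3 - <<'E'
from h import *
s=sense();print(s["t"],s["tcp_pos"],s["force"],s["ft_torque"],s["gripper_force"],s["finger_gap"])
to([.4735,-.2500,.044],-0.01)
E
```

```text
14.4 [ 0.47430586 -0.2509959   0.04633942] [0.43498548 0.41114431 3.50649351] [ 0.0517835   0.02359694 -0.05225775] 40.366305112838745 0.29421333262465377
shift(now axes) [0.0008 0.001  0.0023] turn [-0.0017  0.0016  0.0119] shift(goal axes) [0.0008 0.001  0.0023]
```

Emit:
apply_moves(plan=[[0, 0, 0, 0, 0, 0.15, 1], [0, 0, 0, 0, 0, 0.15, 1], [0, 0, 0, 0, 0, 0.15, 1], [0, 0, 0, 0, 0, 0.15, 1], [0, 0, 0, 0, 0, 0.15, 1], [0, 0, 0, 0, 0, 0.15, 1], [0, 0, 0, 0, 0, 0.15, 1], [0, 0, 0, 0, 0, 0.15, 1]])

```text
t: 15.4
tcp_pos: [0.4745, -0.2504, 0.0463]
tool_rot: [0.566, 0.825, 0.0, 0.001]
force: [2.6, 1.3, 3.8]
finger_gap: 0.298
gripper_force: 40.6
```

```bash
cat > tq.py <<'E'
from h import *
np.set_printoptions(suppress=True,precision=4)
s=sense();print(s["t"],s["tcp_pos"],s["force"],s["ft_torque"],s["gripper_force"],s["finger_gap"])
y=Ro.from_quat(s["tool_rot"]).as_matrix()[:,1];print("yaw",np.arctan2(-y[0],y[1]))
E
python3 tq.py
```

```text
15.4 [ 0.4745 -0.2504  0.0463] [2.6107 1.2665 3.8459] [ 0.3867 -0.1638  0.0285] 40.592923164367676 0.29787622250531676
yaw -1.20283636002279
```

Emit:
apply_moves(plan=[[0, 0, 0, 0, 0, 0.1, 1], [0, 0, 0, 0, 0, 0.1, 1], [0, 0, 0, 0, 0, 0.07, 1], [0, 0, 0, 0, 0, 0, 1]])

```text
t: 15.9
tcp_pos: [0.4745, -0.2504, 0.0463]
tool_rot: [0.67, 0.743, 0.0, 0.001]
force: [1.5, 3.4, 6.2]
finger_gap: 0.293
gripper_force: 40.9
```

```bash
python3 tq.py
```

```text
15.9 [ 0.4745 -0.2504  0.0463] [1.4511 3.4207 6.2435] [ 0.442  -0.2347 -0.0176] 40.8964741230011 0.2929395669626362
yaw -1.4674068731845378
```

Emit:
apply_moves(plan=[[0, 0, 0, 0, 0, 0.05, 1], [0, 0, 0, 0, 0, 0.05, 1], [0, 0, 0, 0, 0, 0, 1]])

```text
t: 16.27
tcp_pos: [0.4745, -0.2504, 0.0463]
tool_rot: [0.706, 0.708, 0.0, 0.001]
force: [1.7, 2.7, 6.0]
finger_gap: 0.295
gripper_force: 40.9
```

```bash
python3 tq.py
```

```text
16.275 [ 0.4745 -0.2504  0.0463] [1.7259 2.6877 6.0184] [ 0.4674 -0.2393  0.0384] 40.90782880783081 0.29529579168791287
yaw -1.5672183974787295
```

Emit:
apply_moves(plan=[[0, 0, 0, 0, 0, 0.05, 1], [0, 0, 0, 0, 0, 0.05, 1], [0, 0, 0, 0, 0, 0, 1]])

```text
t: 16.65
tcp_pos: [0.4746, -0.2505, 0.0463]
tool_rot: [0.74, 0.673, 0.0, 0.001]
force: [1.5, 2.3, 6.3]
finger_gap: 0.299
gripper_force: 41.0
```

```bash
python3 tq.py; python3 - <<'E'
from h import *
im=snapshot("side");cv2.imwrite("pics/s3.png",cv2.resize(im[300:460,240:400,::-1],None,fx=3,fy=3))
E
```

```text
16.65 [ 0.4746 -0.2505  0.0463] [1.4914 2.2933 6.2694] [ 0.4429 -0.231   0.2768] 40.97500026226044 0.2991246900411562
yaw -1.6659335782258744
```

View pics/s3.png

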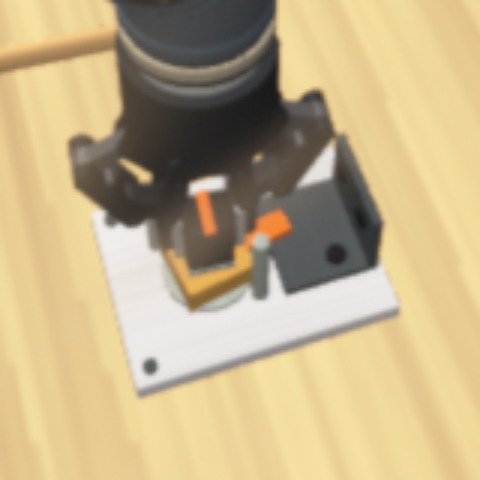

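The moment has risen to 0.28 N m, so the cam is at its stop. The orange tongue sits over the bracket foot at crop (268,228). Easing off, releasing and rising.

Emit:
apply_moves(plan=[[0, 0, 0, 0, 0, -0.05, 1], [0, 0, 0, 0, 0, 0, 0.06], [0, 0, 0, 0, 0, 0, 0.06], [0, 0, -0.01, 0, 0, 0, 0.06], [0, 0, -0.03, 0, 0, 0, 0.06], [0, 0, -0.05, 0, 0, 0, 0.06], [0, 0, -0.05, 0, 0, 0, 0.06], [0, 0, 0, 0, 0, 0, 0.06]])

```text
t: 17.7
tcp_pos: [0.476, -0.2523, 0.1898]
tool_rot: [0.724, 0.69, 0.0, 0.005]
force: [0.6, 0.4, -0.3]
finger_gap: 0.469
gripper_force: 0.0
```

```bash
python3 tq.py; python3 - <<'E'
from h import *
im=snapshot("wrist");t=snapshot("side");o=np.zeros((480,800,3),np.uint8)
o[:,:400]=cv2.resize(im[120:330,220:395],(400,480));o[:,400:]=cv2.resize(t[150:430,200:433],(400,480));cv2.imwrite("pics/f.png",o[:,:,::-1])
E
```

```text
17.7 [ 0.476  -0.2523  0.1898] [ 0.5994  0.3546 -0.2821] [-0.0189  0.0287 -0.0321] 0.0 0.4694481512099897
yaw -1.6177635654964084
```

View pics/f.png

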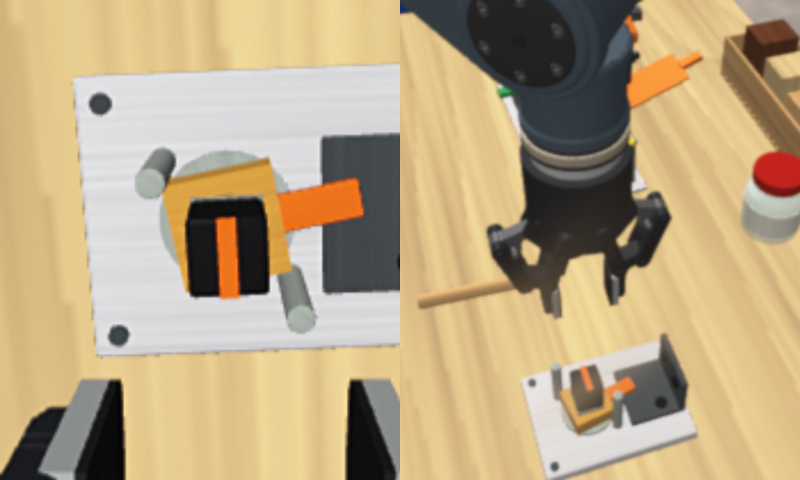

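The tongue lies over the bracket foot, about 10° short of the jig's x, which matches the 1.4 rad stop. The key stands upright in the slot and the gripper is clear of everything. Handing in.

```bash
python3 -c "
from station import *
print(sign_off())"
```

```text
the job is handed in; nothing more can be done
None
```

The job is handed in: I opened only the orange lid, stood the key in the cam slot and let go, regrasped it across the blade, turned the cam clockwise to its stop so the tongue lies over the bracket, and left the key standing there.

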